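# Find the rocking corner of the hook-bending jig and press its shim flat

## Task

The steel hook-bending jig plate stands on four shims and rocks at one corner: press down on the corners with the fingertips to find the one that gives, then press the tongue of that corner's shim down until it lies fully flat, and press the same corner firmly once more and hold it a moment to check that it no longer sinks. Only touch and press: do not lift or shift the plate, leave the other three shims as they are set, and leave everything else on the bench where it is.

Things in the scene. Friction and masses are not known exactly. Their poses are not given: they have to be found in the camera images.
- plate: hook-bending jig: loose steel plate 190 (x) x 130 (y) x 10 mm, 2.5 kg; pins, arm and stop on it reach 35 mm above its top. Origin: centre of its underside, 34 mm above the bench; x away from the robot, y left, z up, turned up to 0.25 rad. Four ears 36 (x) x 45 mm, flush with its top, stick out of its sides, each with a 14 mm square foot under it at x +-60, y +-90 mm
- corner_front_left (a point): where to press the left corner nearer the robot: top of that ear, above its foot, 44 mm over the bench when level. A firm corner does not yield; the one that rocks sinks 3 to 5 mm under 2 to 4 N until its foot meets the shim (the corner across from it rises as much), and tips back when let go
- corner_back_left (a point): where to press the left corner farther from the robot: top of that ear, above its foot, 44 mm over the bench when level. A firm corner does not yield; the one that rocks sinks 3 to 5 mm under 2 to 4 N until its foot meets the shim (the corner across from it rises as much), and tips back when let go
- corner_front_right (a point): where to press the right corner nearer the robot: top of that ear, above its foot, 44 mm over the bench when level. A firm corner does not yield; the one that rocks sinks 3 to 5 mm under 2 to 4 N until its foot meets the shim (the corner across from it rises as much), and tips back when let go
- corner_back_right (a point): where to press the right corner farther from the robot: top of that ear, above its foot, 44 mm over the bench when level. A firm corner does not yield; the one that rocks sinks 3 to 5 mm under 2 to 4 N until its foot meets the shim (the corner across from it rises as much), and tips back when let go
- tongue_1: tongue of shim 1, one of four alike cam shims (46 x 44 x 16 mm, fixed) under the feet: flat steel 52 x 22 x 4 mm, pointing to the jig's -x. Origin: its hinge, 19 mm over the bench, 23 mm to -x of the foot's centre; it turns about its y, 0 = flat (hard stop), raised 0.40 to 0.55 rad at the start on all four. Shims swap corners between runs; number and looks do not tell the slack one
- tongue_1_tip (a point): where to press tongue 1: top of its ribbed end (28 mm wide), 42 mm from the hinge, 22 mm over the bench when flat, 38 to 44 mm at the start. A stiff hinge keeps it where it is left; about 8 N here presses it down, which raises the shim's top under the foot by 9 mm per rad: the slack one just meets its foot when flat, a tight one would jack the plate up
- tongue_2: tongue of shim 2, one of four alike cam shims (46 x 44 x 16 mm, fixed) under the feet: flat steel 52 x 22 x 4 mm, pointing to the jig's -x. Origin: its hinge, 19 mm over the bench, 23 mm to -x of the foot's centre; it turns about its y, 0 = flat (hard stop), raised 0.40 to 0.55 rad at the start on all four. Shims swap corners between runs; number and looks do not tell the slack one
- tongue_2_tip (a point): where to press tongue 2: top of its ribbed end (28 mm wide), 42 mm from the hinge, 22 mm over the bench when flat, 38 to 44 mm at the start. A stiff hinge keeps it where it is left; about 8 N here presses it down, which raises the shim's top under the foot by 9 mm per rad: the slack one just meets its foot when flat, a tight one would jack the plate up
- tongue_3: tongue of shim 3, one of four alike cam shims (46 x 44 x 16 mm, fixed) under the feet: flat steel 52 x 22 x 4 mm, pointing to the jig's -x. Origin: its hinge, 19 mm over the bench, 23 mm to -x of the foot's centre; it turns about its y, 0 = flat (hard stop), raised 0.40 to 0.55 rad at the start on all four. Shims swap corners between runs; number and looks do not tell the slack one
- tongue_3_tip (a point): where to press tongue 3: top of its ribbed end (28 mm wide), 42 mm from the hinge, 22 mm over the bench when flat, 38 to 44 mm at the start. A stiff hinge keeps it where it is left; about 8 N here presses it down, which raises the shim's top under the foot by 9 mm per rad: the slack one just meets its foot when flat, a tight one would jack the plate up
- tongue_4: tongue of shim 4, one of four alike cam shims (46 x 44 x 16 mm, fixed) under the feet: flat steel 52 x 22 x 4 mm, pointing to the jig's -x. Origin: its hinge, 19 mm over the bench, 23 mm to -x of the foot's centre; it turns about its y, 0 = flat (hard stop), raised 0.40 to 0.55 rad at the start on all four. Shims swap corners between runs; number and looks do not tell the slack one
- tongue_4_tip (a point): where to press tongue 4: top of its ribbed end (28 mm wide), 42 mm from the hinge, 22 mm over the bench when flat, 38 to 44 mm at the start. A stiff hinge keeps it where it is left; about 8 N here presses it down, which raises the shim's top under the foot by 9 mm per rad: the slack one just meets its foot when flat, a tight one would jack the plate up
- board: plywood board 310 (x) x 290 (y) x 12 mm, fixed to the bench, under the shims and the jig; origin: centre of its underside, axes as the jig's
- screwdriver: stubby screwdriver 110 mm long lying on the board in front of the jig, between the two front tongues; a loose bystander, origin near its middle, at bench or board level
- bushing: brass bushing 24 mm across, 14 mm high, on the board beside the jig's right side; a loose bystander, origin on its underside near the middle
- tape_roll: roll of brown tape 104 mm across, 48 mm high; a loose bystander, origin on its underside near the middle
- masking_roll: roll of blue tape 90 mm across, 25 mm high; a loose bystander, origin on its underside near the middle
- pen_cup: black cup 76 mm across, 100 mm high; a loose bystander, origin on its underside near the middle
- clip_box: cardboard box 65 x 95 x 26 mm; a loose bystander, origin on its underside near the middle
- wire_hook: bent steel wire hook about 140 mm long, 6 mm thick, lying flat; a loose bystander, origin near its middle, at bench or board level

How it is judged:
By the outcome, as a careful person would: the job done as asked, in the order asked, and still so for the second after the job is handed in, with the robot touching nothing.
It also fails if it takes over 67 s, if anything falls off the work surface, if the arm or the gripper's body presses on something with over 40 N, if the wrist force passes 120 N, or if a joint passes its speed limit or range.

## Robot

A 7-joint arm with a two-finger parallel gripper is mounted at the origin on the work surface. World frame = base frame: x ahead of the robot, y to its left, z up, the work surface at z = 0. Lengths are in m, angles in rad, forces in N, time in s.
With the tool pointing down it reaches from about 0.425 to 0.925 m from the base axis. Payload 6.8 kg.
Tool frame: the origin (TCP) lies on the centre line of the jaws, within the pads' length; the fingertips stand bot.tip_reach ahead of it and the grasp point (between the pads) lies 3 mm ahead of it (bot.tip_reach is the distance from the TCP to the fingertips, in m); z points along the fingers, y is the line along which they close (so a half turn about z gives the same grasp; the last joint's range is limited). The gripper opens to 85 mm and grips with 20 to 120 N. Pads are 22 mm wide; open, the fingers measure 114 mm over their backs; the gripper's body (76 mm by 85 mm) begins 54 mm behind the grasp point. The pads swing forward as they close: fully open they stand 13 mm farther back than shut.
Start: joints at [-1.333, 0.477, 0.022, 1.555, -0.011, 1.109, -0.083], TCP at [0.229, 0.635, 0.253] pointing down, gripper open.
Joint ranges: [-2.96, 2.96], [-0.34, 2.1], [-1.41, 1.46], [0.24, 2.44], [-1.37, 4.51], [0.17, 1.92], [-2.96, 2.96]. Speed limits (rad/s): [2.39, 2.39, 3.14, 3.14, 3.14, 3.14, 3.14].

## Interface

Orientations are given as a unit quaternion [w, x, y, z].
In Python, from station import bot gives the robot as it stands.
- The arm moves only by the tool jog_arm, never from a script. Its argument "deltas" is a list of rows, each a list of 7 numbers: the shift along the world's x, y, z in m, then the turn, a rotation vector about the world's x, y, z in rad, then the opening, from 0 (shut) to 1 (fully open). In form: [[x, y, z, rx, ry, rz, grip], ...]. A call has 1 to 10 rows; each row shifts and turns the commanded pose from where the row before left it; what a row does not reach is not made up. A row lasts 1/10 s, in which the tool goes at most 50 mm and 8.59 degrees, less where a joint would pass 70% of its speed; a pose out of reach is approached as far as the arm can. A call with a gripper value outside its range is refused whole. The fingers move at their own pace and stop on an object; "newtons" is the grip in N (left out, the last holds). Time passes only in rows, so rows that do not move let the fingers close. It gives the time, the measured TCP pose, the force, the opening and the grip force at its end, in the units of the state.
- bot.get_obs(): the state, without advancing time (a new reading comes with each control period).
- bot.read_camera(name): name is "side" or "top"; returns a dict with "img" (420x560x3 uint8, red, green, blue), "K" (3x3 intrinsics, pixels), "eye" and "attitude" of the camera in the world. Camera axes: x right, y down, z forward; pixel columns grow to the right and rows downward; lengths in m; the calibration is good to about 2 mm. A picture is of the moment at which its call begins. There is no depth.
- bot.hand_in(): hands the job in; it is judged then, once.
The state is a dict: "t": time; "q": joint angles; "joint_vel": joint speeds; "joint_torque": joint torques, N m; "eef_pos": TCP position; "tool_rot": TCP orientation; "contact_force": force on the tool from outside, world axes, zero at the start; "torque": the same for the moment, N m; "gripper_width": opening from 0.0 (shut) to 1.0 (fully open); "grasp_force": force on a finger pad.
Only numpy, scipy, OpenCV 4.12 (cv2) and the standard library are available. Lean on these libraries where they do the work, as an engineer would, in place of code of your own. Each camera call takes 0.05 s, during which the arm holds its last target. There are 200 camera calls.

## Working session

There is one attempt and no reset: what is moved stays moved. The work goes in short steps, Python scripts to look and compute and a tool call to move; the robot and the scene stay as the last step left them, time stands still between calls to the robot, and variables do not carry over. Pictures are saved under pics/ and viewed, at most 10 in all, crops included, and the job is handed in when it is done.

Besides the shell and the picture viewer there is one more tool, called after ">>>" as name([rows], argument=value, ...), one row to a line, values as JSON. jog_arm: Moves the arm, as the interface text tells. Its arguments: {"type":"object","properties":{"deltas":{"type":"array"},"newtons":{"type":"number"}},"required":["deltas"]}

```bash
mkdir -p pics
python3 - <<'E'
from station import bot
import cv2,numpy as np
print(bot.tip_reach, {k:np.round(v,3) for k,v in bot.get_obs().items()})
for n in("top","side"):
    c=bot.read_camera(n); cv2.imwrite(f"pics/{n}0.png",cv2.resize(c["img"],None,fx=1.42,fy=1.42,interpolation=2)[:,:,::-1]); cv2.imwrite(f"pics/{n}0raw.png",c["img"][:,:,::-1])
    print(n,c["K"],c["eye"],c["attitude"])
    np.savez(f"{n}.npz",K=c["K"],eye=c["eye"],att=c["attitude"])
E
```

```text
0.022 {'t': np.float64(0.0), 'q': array([-1.333,  0.478,  0.022,  1.556, -0.011,  1.109, -0.083]), 'joint_vel': array([-0.   ,  0.001,  0.   , -0.002,  0.   ,  0.001,  0.001]), 'joint_torque': array([-0.0000e+00, -5.9647e+01,  1.6080e+00, -2.8119e+01,  1.2000e-02,
        1.0000e-02, -0.0000e+00]), 'eef_pos': array([0.229, 0.635, 0.252]), 'tool_rot': array([-0.   ,  0.172,  0.985, -0.001]), 'contact_force': array([ 0.244, -0.655, -0.36 ]), 'torque': array([-0.013,  0.009, -0.004]), 'grasp_force': np.float64(0.0), 'gripper_width': np.float64(1.0)}
top [[496.66632136   0.         281.91603314]
 [  0.         496.66632136 211.361017  ]
 [  0.           0.           1.        ]] [ 0.45178999 -0.00228296  1.22134637] [-0.01395856  0.71512908 -0.69878048  0.01007003]
side [[468.72584405   0.         277.90610869]
 [  0.         468.72584405 204.01290265]
 [  0.           0.           1.        ]] [-0.080622   -0.87859339  0.93555058] [-0.40387813  0.8671015  -0.2641092   0.12354662]
```

View pics/top0.png

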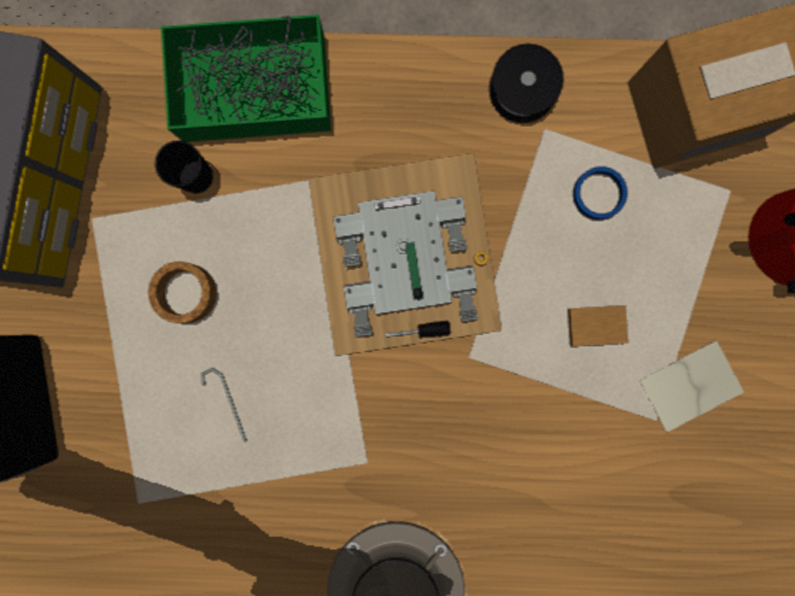

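View pics/side0.png

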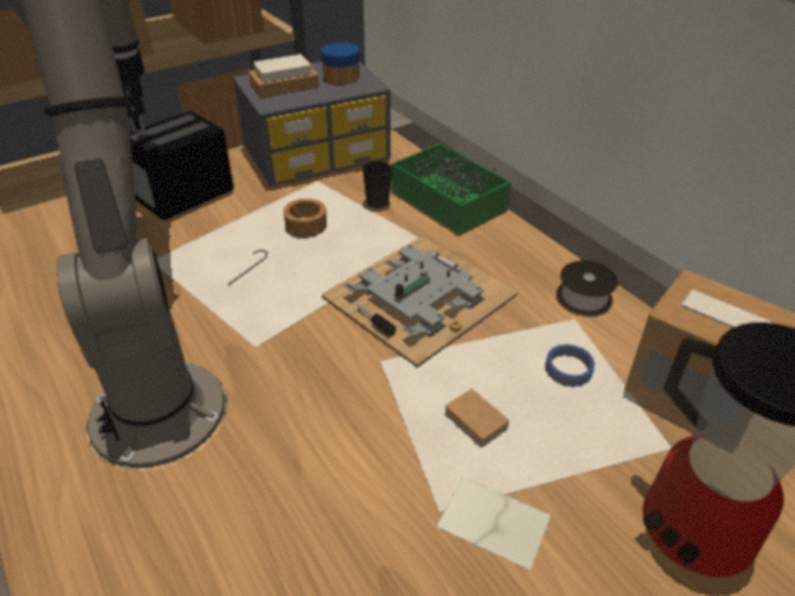

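The top view shows the jig at about (405,255) (scaled), turned slightly, with ears and ribbed tongues at (348,250), (456,238), (362,322), (468,308). I'll zoom in and measure the plate.

```bash
cat > h.py <<'E'
import numpy as np,cv2
from scipy.spatial.transform import Rotation as R
def cam(n):
    d=np.load(f"{n}.npz");q=d["att"];return d["K"],d["eye"],R.from_quat(q,scalar_first=True).as_matrix()
def ray(n,uv,z):
    K,e,A=cam(n);d=A@np.linalg.solve(K,[uv[0],uv[1],1]);return e+d*(z-e[2])/d[2]
def proj(n,p):
    K,e,A=cam(n);v=K@(A.T@(np.array(p)-e));return v[:2]/v[2]
E
python3 - <<'E'
from h import *
im=cv2.imread("pics/top0raw.png")
# board: wood colored differs little; plate: grey mask
hsv=cv2.cvtColor(im,cv2.COLOR_BGR2HSV)
x0,y0,x1,y1=220,118,348,244
m=((hsv[:,:,1]<60)&(hsv[:,:,2]>90)).astype(np.uint8); mm=np.zeros_like(m); mm[y0:y1,x0:x1]=m[y0:y1,x0:x1]
yy,xx=np.mgrid[:420,:560]
# keep only inside board
bp=np.array([[222,130],[332,110],[350,232],[238,247]]);b=np.zeros_like(m);cv2.fillConvexPoly(b,bp,1);mm&=b
big=cv2.morphologyEx(mm,cv2.MORPH_OPEN,np.ones((25,25),np.uint8))
for nme,k in(("plate",big),):
    cs,_=cv2.findContours(cv2.morphologyEx(mm,cv2.MORPH_CLOSE,np.ones((9,9),np.uint8)),0,2);c=max(cs,key=cv2.contourArea)
    print(cv2.minAreaRect(c),cv2.contourArea(c))
c=im[y0-13:y1+6,x0-5:x1+10]
cv2.imwrite("pics/crop.png",cv2.resize(c,None,fx=4,fy=4,interpolation=2)); print(c.shape,x0-5,y0-13)
E
```

```text
((285.86322021484375, 184.21876525878906), (93.52546691894531, 92.76055145263672), 81.4163818359375) 6534.0
(145, 143, 3) 215 105
```

View pics/crop.png

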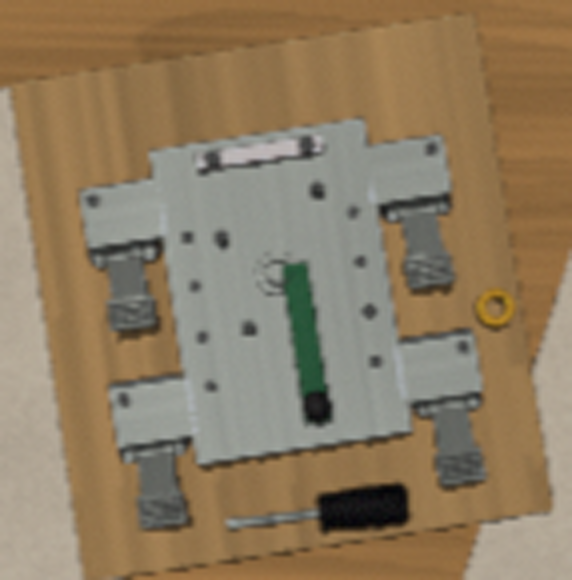

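The crop shows plate-top corners at about (150,152), (364,118), (411,432), (200,466), with ribbed tongue tips at (132,312), (431,272), (162,510), (461,467). The handle of the screwdriver is at (365,507).

Run:
```python
from h import *
P=np.array([[150,152],[364,118],[411,432],[200,466]])/4+[215,105]
W=np.array([ray("top",p,.044) for p in P])[:,:2]
print(W.round(4), [np.linalg.norm(W[i]-W[i-1]).round(4) for i in range(4)])
c=W.mean(0); u=(W[0]+W[1]-W[2]-W[3]); v=(W[0]+W[3]-W[1]-W[2])
yaw=(np.arctan2(u[1],u[0])+np.arctan2(-v[0],v[1]))/2; print("c",c,np.arctan2(u[1],u[0]),np.arctan2(-v[0],v[1]))
M=R.from_euler('z',yaw).as_matrix()[:2,:2]
im=cv2.imread("pics/top0raw.png");im2=cv2.imread("pics/side0raw.png")
for n,(x,y) in dict(FL=(-60,90),BL=(60,90),FR=(-60,-90),BR=(60,-90)).items():
    f=c+M@[x/1000,y/1000]
    print(n,f.round(4))
    a=.47; t=c+M@[(x-23-42*np.cos(a))/1000,y/1000]; tf=c+M@[(x-65)/1000,y/1000]
    p=proj("top",[*t,.041]); print("  tip",t.round(4),"flat",tf.round(4),"crop px",((p-[215,105])*4).round(), "ear",((proj("top",[*f,.044])-[215,105])*4).round(),"side ear",proj("side",[*f,.044]).round(1))
    for I,nm in((im,"top"),(im2,"side")):
        for q in([*f,.044],[*t,.041]):
            cv2.circle(I,tuple(int(k*16) for k in proj(nm,q)),16,(0,0,255),-1,cv2.LINE_AA,4)
cv2.imwrite("pics/ov.png",np.hstack([cv2.resize(im[105:250,215:358],(400,406)),cv2.resize(im2[165:260,220:370],(400,253))] if 0 else [cv2.resize(im[105:250,215:358],(400,406)),cv2.copyMakeBorder(cv2.resize(im2[165:260,220:370],(400,253)),0,153,0,0,0)]))
```

```text
[[ 0.6531  0.0785]
 [ 0.6763 -0.0485]
 [ 0.4898 -0.0804]
 [ 0.4668  0.0442]] [np.float64(0.1895), np.float64(0.1291), np.float64(0.1892), np.float64(0.1267)]
c [ 0.57151416 -0.00152921] 0.17578496127455667 0.1818016921375543
FL [0.4965 0.0764]
  tip [0.437  0.0656] flat [0.4325 0.0648] crop px [163. 515.] ear [147. 415.] side ear [260.  192.7]
BL [0.6146 0.0977]
  tip [0.5551 0.087 ] flat [0.5506 0.0861] crop px [132. 316.] ear [116. 216.] side ear [287.8 176.3]
FR [ 0.5285 -0.1008]
  tip [ 0.469  -0.1115] flat [ 0.4645 -0.1123] crop px [462. 468.] ear [447. 368.] side ear [302.9 221.3]
BR [ 0.6466 -0.0794]
  tip [ 0.5871 -0.0902] flat [ 0.5826 -0.091 ] crop px [431. 269.] ear [415. 169.] side ear [330.7 202.4]
```

View pics/ov.png

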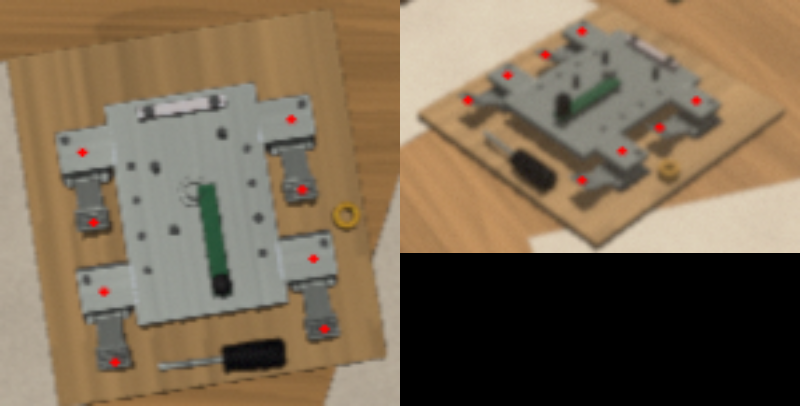

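>>> jog_arm([
  [0.028,-0.038,0,0,0,0.0525,0],
  [0.028,-0.038,0,0,0,0.0525,0],
  [0.028,-0.038,0,0,0,0.0525,0],
  [0.028,-0.038,0,0,0,0.0525,0],
  [0.028,-0.038,0,0,0,0.0525,0],
  [0.028,-0.038,0,0,0,0.0525,0],
  [0.028,-0.038,0,0,0,0.0525,0],
  [0.028,-0.038,0,0,0,0.0525,0],
  [0.028,-0.038,0,0,0,0.0525,0],
  [0.028,-0.038,0,0,0,0.0525,0],
])

```text
t: 1.1
eef_pos: [0.5094, 0.2533, 0.2532]
tool_rot: [-0.0, -0.091, 0.996, -0.0]
contact_force: [-0.3, 0.4, 0.5]
gripper_width: -0.003
grasp_force: 0.0
```

>>> jog_arm([
  [0.021,-0.031,-0.01,0,0,0,0],
  [0.021,-0.031,-0.02,0,0,0,0],
  [0.021,-0.031,-0.02,0,0,0,0],
  [0.021,-0.031,-0.02,0,0,0,0],
  [0.021,-0.031,-0.02,0,0,0,0],
  [0,0,-0.03,0,0,0,0],
  [0,0,-0.03,0,0,0,0],
  [0,0,-0.015,0,0,0,0],
  [0,0,-0.006,0,0,0,0],
  [0,0,0,0,0,0,0],
])

```text
t: 2.1
eef_pos: [0.6136, 0.1004, 0.082]
tool_rot: [-0.0, -0.09, 0.996, -0.0]
contact_force: [-0.2, 0.2, 1.5]
gripper_width: 0.001
grasp_force: 0.0
```

Run:
```python
from h import *
from station import bot
o=bot.get_obs();print(o["eef_pos"].round(4),o["contact_force"].round(2))
a=bot.read_camera("top")["img"][100:250,200:370,::-1];b=bot.read_camera("side")["img"][120:270,200:370,::-1]
cv2.imwrite("pics/c1.png",cv2.resize(np.hstack([a,b]),(800,353)))
```

```text
[0.6136 0.1004 0.082 ] [-0.16  0.17  1.48]
```

View pics/c1.png

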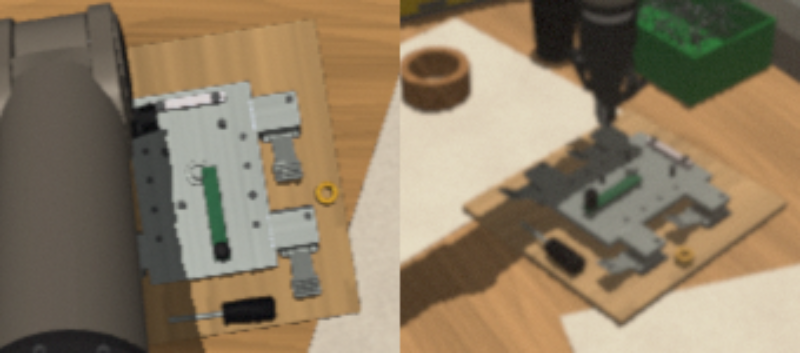

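The side view shows the shut fingertips just above the back-left ear, at about (605,115), clear of everything.

>>> jog_arm([
  [0,-0.002,-0.005,0,0,0,0],
  [0,0,-0.005,0,0,0,0],
  [0,0,-0.002,0,0,0,0],
  [0,0,0,0,0,0,0],
  [0,0,0,0,0,0,0],
])

```text
t: 2.7
eef_pos: [0.6138, 0.0981, 0.0703]
tool_rot: [-0.0, -0.089, 0.996, 0.0]
contact_force: [0.2, -0.9, -0.1]
gripper_width: 0.001
grasp_force: 0.0
```

>>> jog_arm([
  [0,0,-0.002,0,0,0,0],
  [0,0,0,0,0,0,0],
])

```text
t: 2.9
eef_pos: [0.6137, 0.0981, 0.0681]
tool_rot: [-0.0, -0.089, 0.996, 0.0]
contact_force: [0.6, -0.3, -0.0]
gripper_width: -0.001
grasp_force: 0.0
```

>>> jog_arm([
  [0,0,-0.002,0,0,0,0],
  [0,0,0,0,0,0,0],
])

```text
t: 3.1
eef_pos: [0.6139, 0.098, 0.0662]
tool_rot: [0.0, -0.089, 0.996, -0.0]
contact_force: [0.2, -0.4, -0.6]
gripper_width: 0.0
grasp_force: 0.0
```

>>> jog_arm([
  [0,0,-0.001,0,0,0,0],
  [0,0,0,0,0,0,0],
])

```text
t: 3.3
eef_pos: [0.6139, 0.0981, 0.066]
tool_rot: [0.0, -0.089, 0.996, 0.0]
contact_force: [-2.4, -0.6, 6.4]
gripper_width: -0.003
grasp_force: 3.1
```

>>> jog_arm([
  [0,0,-0.0005,0,0,0,0],
  [0,0,0,0,0,0,0],
])

```text
t: 3.5
eef_pos: [0.6139, 0.0981, 0.066]
tool_rot: [0.0, -0.089, 0.996, 0.0]
contact_force: [-3.9, -0.7, 9.7]
gripper_width: 0.001
grasp_force: 4.9
```

Back-left is firm (10 N, no sink). Next back-right.

>>> jog_arm([
  [0,0,0.03,0,0,0,0],
  [0,0,0.03,0,0,0,0],
  [0.008,-0.044,0,0,0,0,0],
  [0.008,-0.044,0,0,0,0,0],
  [0.008,-0.045,0,0,0,0,0],
  [0.009,-0.045,0,0,0,0,0],
  [0,0,-0.025,0,0,0,0],
  [0,0,-0.025,0,0,0,0],
  [0,0,-0.004,0,0,0,0],
  [0,0,0,0,0,0,0],
])

```text
t: 4.5
eef_pos: [0.6462, -0.0795, 0.0701]
tool_rot: [-0.001, -0.09, 0.996, 0.0]
contact_force: [0.2, -0.2, 0.5]
gripper_width: 0.0
grasp_force: 0.0
```

>>> jog_arm([
  [0,0,0,0,0,0,0],
  [0,0,0,0,0,0,0],
])

```text
t: 4.7
eef_pos: [0.6478, -0.0797, 0.0722]
tool_rot: [0.001, -0.09, 0.996, -0.0]
contact_force: [0.2, 0.2, 0.3]
gripper_width: -0.002
grasp_force: 0.0
```

>>> jog_arm([
  [0,0,-0.002,0,0,0,0],
  [0,0,-0.002,0,0,0,0],
  [0,0,-0.001,0,0,0,0],
  [0,0,0,0,0,0,0],
])

```text
t: 5.1
eef_pos: [0.6468, -0.0799, 0.066]
tool_rot: [0.0, -0.089, 0.996, 0.0]
contact_force: [-1.1, 1.5, 1.1]
gripper_width: -0.001
grasp_force: 0.8
```

>>> jog_arm([
  [0,0,-0.001,0,0,0,0],
  [0,0,0,0,0,0,0],
])

```text
t: 5.3
eef_pos: [0.6469, -0.0799, 0.0658]
tool_rot: [0.0, -0.089, 0.996, 0.0]
contact_force: [-2.8, -0.3, 9.6]
gripper_width: -0.0
grasp_force: 4.4
```

>>> jog_arm([
  [0,0,-0.001,0,0,0,0],
  [0,0,0,0,0,0,0],
])

```text
t: 5.5
eef_pos: [0.6469, -0.0799, 0.0656]
tool_rot: [0.0, -0.089, 0.996, 0.0]
contact_force: [-5.6, 1.3, 14.8]
gripper_width: -0.002
grasp_force: 7.5
```

Back-right is firm too. Next front-right.

>>> jog_arm([
  [0,0,0.02,0,0,0,0],
  [0,0,0.02,0,0,0,0],
  [-0.039,-0.007,0,0,0,0,0],
  [-0.04,-0.007,0,0,0,0,0],
  [-0.039,-0.007,0,0,0,0,0],
  [0,0,-0.02,0,0,0,0],
  [0,0,-0.011,0,0,0,0],
  [0,0,0,0,0,0,0],
  [0,0,0,0,0,0,0],
  [0,0,0,0,0,0,0],
])

```text
t: 6.5
eef_pos: [0.5299, -0.1008, 0.0732]
tool_rot: [0.001, -0.09, 0.996, -0.0]
contact_force: [0.2, 0.7, -0.2]
gripper_width: 0.0
grasp_force: 0.0
```

>>> jog_arm([
  [0,0,-0.002,0,0,0,0],
  [0,0,-0.002,0,0,0,0],
  [0,0,-0.001,0,0,0,0],
  [0,0,0,0,0,0,0],
])

```text
t: 6.9
eef_pos: [0.5287, -0.1009, 0.0677]
tool_rot: [-0.0, -0.089, 0.996, 0.0]
contact_force: [-0.3, 0.4, 0.4]
gripper_width: 0.001
grasp_force: 0.0
```

>>> jog_arm([
  [0,0,-0.001,0,0,0,0],
  [0,0,0,0,0,0,0],
])

```text
t: 7.1
eef_pos: [0.5287, -0.1009, 0.0667]
tool_rot: [-0.0, -0.089, 0.996, 0.0]
contact_force: [-0.2, 0.4, -0.3]
gripper_width: 0.001
grasp_force: 0.0
```

>>> jog_arm([
  [0,0,-0.001,0,0,0,0],
  [0,0,0,0,0,0,0],
])

```text
t: 7.3
eef_pos: [0.5287, -0.1009, 0.0657]
tool_rot: [-0.0, -0.089, 0.996, 0.0]
contact_force: [-0.6, 0.3, 0.1]
gripper_width: -0.003
grasp_force: 0.0
```

>>> jog_arm([
  [0,0,-0.001,0,0,0,0],
  [0,0,0,0,0,0,0],
])

```text
t: 7.5
eef_pos: [0.5288, -0.101, 0.0648]
tool_rot: [-0.0, -0.089, 0.996, 0.0]
contact_force: [-0.7, -0.3, 0.3]
gripper_width: 0.001
grasp_force: 0.5
```

>>> jog_arm([
  [0,0,-0.001,0,0,0,0],
  [0,0,0,0,0,0,0],
])

```text
t: 7.7
eef_pos: [0.5286, -0.1011, 0.0637]
tool_rot: [-0.0, -0.089, 0.996, -0.0]
contact_force: [-1.5, -0.2, 0.8]
gripper_width: -0.001
grasp_force: 0.8
```

>>> jog_arm([
  [0,0,-0.001,0,0,0,0],
  [0,0,0,0,0,0,0],
])

```text
t: 7.9
eef_pos: [0.5286, -0.1011, 0.0627]
tool_rot: [-0.0, -0.089, 0.996, -0.0]
contact_force: [-0.4, -1.0, 1.9]
gripper_width: 0.001
grasp_force: 0.9
```

>>> jog_arm([
  [0,0,-0.001,0,0,0,0],
  [0,0,0,0,0,0,0],
])

```text
t: 8.1
eef_pos: [0.5287, -0.1012, 0.0622]
tool_rot: [-0.0, -0.089, 0.996, 0.0]
contact_force: [-3.2, -0.2, 7.1]
gripper_width: -0.0
grasp_force: 3.8
```

>>> jog_arm([
  [0,0,-0.001,0,0,0,0],
  [0,0,0,0,0,0,0],
])

```text
t: 8.3
eef_pos: [0.5287, -0.1012, 0.0619]
tool_rot: [-0.0, -0.089, 0.996, 0.0]
contact_force: [-5.6, 0.2, 15.6]
gripper_width: 0.001
grasp_force: 8.0
```

Front-right gives: it sank about 3.5 mm at 1–2 N, then went firm. Now I'll press its tongue.

>>> jog_arm([
  [0,0,0.005,0,0,0,0],
  [0,0,0.02,0,0,0,0],
  [-0.031,-0.0055,0,0,0,0,0],
  [-0.031,-0.0055,0,0,0,0,0],
  [0,0,0,0,0,0,0],
  [0,0,-0.01,0,0,0,0],
  [0,0,-0.004,0,0,0,0],
  [0,0,0,0,0,0,0],
])

```text
t: 9.1
eef_pos: [0.4673, -0.1115, 0.0709]
tool_rot: [-0.0, -0.09, 0.996, 0.0]
contact_force: [0.1, 0.1, -0.1]
gripper_width: -0.0
grasp_force: 0.0
```

>>> jog_arm([
  [0,0,-0.003,0,0,0,0],
  [0,0,-0.002,0,0,0,0],
  [0,0,-0.002,0,0,0,0],
  [0,0,0,0,0,0,0],
])

```text
t: 9.5
eef_pos: [0.4666, -0.112, 0.0648]
tool_rot: [-0.0, -0.089, 0.996, 0.0]
contact_force: [-1.9, 0.2, 3.9]
gripper_width: 0.001
grasp_force: 2.0
```

>>> jog_arm([
  [0,0,-0.002,0,0,0,0],
  [0,0,-0.002,0,0,0,0],
  [0,0,0,0,0,0,0],
])

```text
t: 9.8
eef_pos: [0.4648, -0.1123, 0.0605]
tool_rot: [-0.002, -0.089, 0.996, 0.0]
contact_force: [-5.1, -0.8, 5.7]
gripper_width: -0.003
grasp_force: 3.1
```

>>> jog_arm([
  [0,0,-0.002,0,0,0,0],
  [0,0,-0.002,0,0,0,0],
  [0,0,-0.002,0,0,0,0],
  [0,0,-0.002,0,0,0,0],
  [0,0,-0.002,0,0,0,0],
  [0,0,-0.002,0,0,0,0],
  [0,0,0,0,0,0,0],
])

```text
t: 10.5
eef_pos: [0.4652, -0.1123, 0.0484]
tool_rot: [-0.002, -0.089, 0.996, 0.0]
contact_force: [-3.0, 0.0, 3.0]
gripper_width: 0.001
grasp_force: 1.2
```

>>> jog_arm([
  [0,0,-0.002,0,0,0,0],
  [0,0,-0.002,0,0,0,0],
  [0,0,0,0,0,0,0],
])

```text
t: 10.8
eef_pos: [0.4656, -0.1122, 0.0445]
tool_rot: [-0.001, -0.089, 0.996, 0.0]
contact_force: [-1.0, -0.7, 0.4]
gripper_width: 0.004
grasp_force: 0.4
```

>>> jog_arm([
  [0,0,-0.001,0,0,0,0],
  [0,0,0,0,0,0,0],
])

```text
t: 11.0
eef_pos: [0.4661, -0.1122, 0.0439]
tool_rot: [-0.001, -0.089, 0.996, 0.0]
contact_force: [-5.5, -0.0, 7.9]
gripper_width: 0.002
grasp_force: 3.7
```

>>> jog_arm([
  [0,0,-0.001,0,0,0,0],
  [0,0,-0.001,0,0,0,0],
  [0,0,0,0,0,0,0],
  [0,0,0,0,0,0,0],
  [0,0,0,0,0,0,0],
])

```text
t: 11.5
eef_pos: [0.4661, -0.1122, 0.0432]
tool_rot: [-0.001, -0.089, 0.996, 0.0]
contact_force: [-9.0, 0.3, 27.0]
gripper_width: 0.002
grasp_force: 13.4
```

>>> jog_arm([
  [0,0,0.005,0,0,0,0],
  [0,0,0.02,0,0,0,0],
  [0,0,0.03,0,0,0,0],
  [0.031,0.0055,0,0,0,0,0],
  [0.032,0.0055,0,0,0,0,0],
  [0,0,0,0,0,0,0],
  [0,0,-0.012,0,0,0,0],
  [0,0,-0.008,0,0,0,0],
  [0,0,0,0,0,0,0],
  [0,0,0,0,0,0,0],
])

```text
t: 12.5
eef_pos: [0.5287, -0.1012, 0.0761]
tool_rot: [-0.001, -0.089, 0.996, 0.0]
contact_force: [-0.1, -0.1, -0.4]
gripper_width: -0.002
grasp_force: 0.0
```

Run:
```python
from h import *
from station import bot
print(bot.get_obs()["eef_pos"].round(4))
a=bot.read_camera("top")["img"][120:250,220:360,::-1];b=bot.read_camera("side")["img"][150:280,230:370,::-1]
cv2.imwrite("pics/c2.png",cv2.resize(np.hstack([a,b]),(800,371),interpolation=2))
```

```text
[ 0.5287 -0.1012  0.0761]
```

View pics/c2.png

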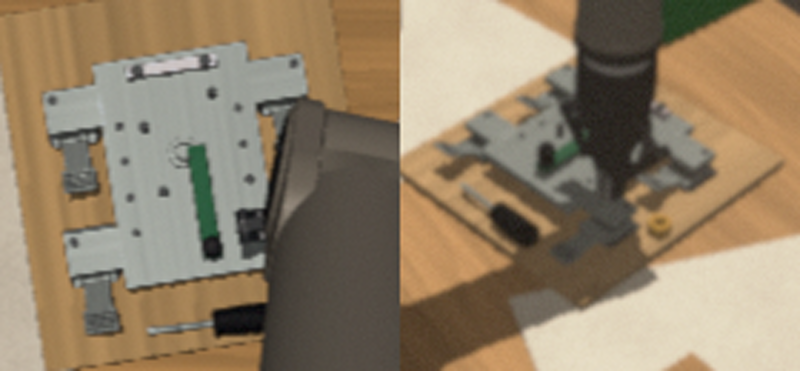

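The fingertip is over the front-right ear at (605,200) in the side view. The tongue is down, and the other tongues, the screwdriver and the bushing are in place. Now the firm check press.

>>> jog_arm([
  [0,0,-0.004,0,0,0,0],
  [0,0,-0.003,0,0,0,0],
  [0,0,-0.002,0,0,0,0],
  [0,0,0,0,0,0,0],
])

```text
t: 13.0
eef_pos: [0.5295, -0.1009, 0.0674]
tool_rot: [-0.0, -0.09, 0.996, 0.0]
contact_force: [0.2, -0.5, -0.1]
gripper_width: 0.003
grasp_force: 0.0
```

>>> jog_arm([
  [0,0,-0.001,0,0,0,0],
  [0,0,0,0,0,0,0],
])

```text
t: 13.2
eef_pos: [0.5298, -0.1009, 0.0668]
tool_rot: [-0.0, -0.089, 0.996, 0.0]
contact_force: [-0.4, 0.8, 0.6]
gripper_width: 0.005
grasp_force: 0.0
```

>>> jog_arm([
  [0,0,-0.001,0,0,0,0],
  [0,0,0,0,0,0,0],
])

```text
t: 13.4
eef_pos: [0.53, -0.101, 0.0661]
tool_rot: [0.0, -0.089, 0.996, 0.0]
contact_force: [-0.7, 0.4, 2.4]
gripper_width: -0.003
grasp_force: 1.5
```

>>> jog_arm([
  [0,0,-0.001,0,0,0,0],
  [0,0,-0.001,0,0,0,0],
  [0,0,0,0,0,0,0],
  [0,0,0,0,0,0,0],
])

```text
t: 13.8
eef_pos: [0.53, -0.101, 0.0658]
tool_rot: [0.0, -0.089, 0.996, 0.0]
contact_force: [-6.6, 0.9, 23.7]
gripper_width: 0.006
grasp_force: 11.4
```

>>> jog_arm([
  [0,0,0,0,0,0,0],
  [0,0,0,0,0,0,0],
  [0,0,0,0,0,0,0],
  [0,0,0,0,0,0,0],
  [0,0,0,0,0,0,0],
  [0,0,0,0,0,0,0],
  [0,0,0,0,0,0,0],
  [0,0,0,0,0,0,0],
  [0,0,0,0,0,0,0],
  [0,0,0,0,0,0,0],
])

```text
t: 14.8
eef_pos: [0.53, -0.101, 0.0658]
tool_rot: [0.0, -0.089, 0.996, 0.0]
contact_force: [-7.1, 1.0, 22.8]
gripper_width: 0.002
grasp_force: 11.4
```

The corner holds at 23 N with no sink. I'll retreat and look at the result.

>>> jog_arm([
  [0,0,0.005,0,0,0,0],
  [0,0,0.03,0,0,0,0],
  [0,0,0.04,0,0,0,0],
  [0,0,0.04,0,0,0,0],
  [0,-0.045,0,0,0,0,0],
  [0,-0.045,0,0,0,0,0],
  [0,-0.045,0,0,0,0,0],
  [0,-0.045,0,0,0,0,0],
  [0,-0.045,0,0,0,0,0],
  [0,0,0,0,0,0,0],
])

```text
t: 15.8
eef_pos: [0.5274, -0.3341, 0.179]
tool_rot: [-0.0, -0.085, 0.996, -0.002]
contact_force: [-0.1, -0.7, -0.5]
gripper_width: 0.001
grasp_force: 0.0
```

Run:
```python
from h import *
from station import bot
a=bot.read_camera("top")["img"][110:250,215:365,::-1];b=bot.read_camera("side")["img"][150:290,230:380,::-1]
cv2.imwrite("pics/c3.png",cv2.resize(np.hstack([a,b]),(800,373),interpolation=2))
```

```text
(no output)
```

View pics/c3.png

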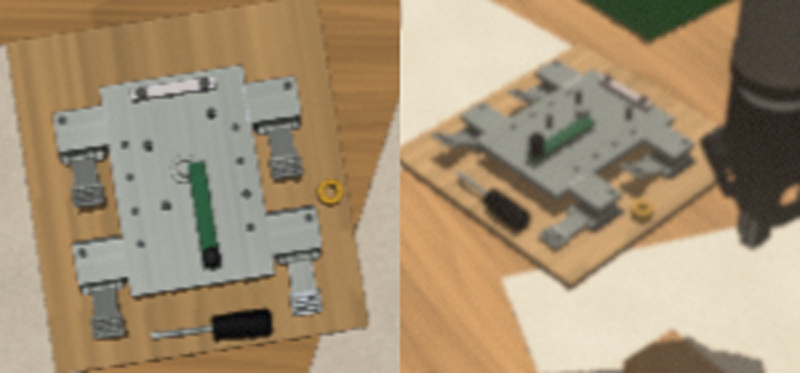

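The front-right tongue (305,298) lies flat and bright. The other three are still raised, the plate and bystanders are undisturbed, and the arm is clear.

```bash
python3 -c "
from station import bot
print(bot.hand_in())"
```

```text
the job is handed in; nothing more can be done
None
```

The front-right corner was the one that rocked; I pressed its shim tongue flat, and the corner then held about 23 N for over a second without sinking. I pressed the two back corners and both were firm, but I didn't press front-left because front-right had already given clearly. The job is handed in.

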